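# Fit the air-valve knob, space the key and hold it flush

### The arm

A 6-joint arm with a two-finger parallel gripper is mounted at the origin on the work surface. World frame = base frame: x ahead of the robot, y to its left, z up, the work surface at z = 0. Lengths are in mm, angles in rad, forces in N, time in s.
With the tool pointing down it reaches from about 350 to 975 mm from the base axis. Payload 7.1 kg.
Tool frame: the origin (TCP) lies midway between the tips of the shut fingers; the grasp point (between the pads) lies 19 mm behind it (ctrl.grasp_offset is the distance from the TCP to the grasp point, in mm); z points along the fingers, y is the line along which they close (so a half turn about z gives the same grasp; the last joint's range is limited). The gripper opens to 88 mm and grips with 3 to 60 N. Pads are 20 mm wide; open, the fingers measure 115 mm over their backs; the gripper's body (75 mm by 178 mm) begins 61 mm behind the grasp point.
Start: joints at [1.162, 0.423, 1.63, -0, 1.089, -0.019], TCP at [237.47, 578.111, 222.675] pointing down, gripper open.
Joint ranges: [-3, 3], [-0.9, 2.11], [0.09, 2.58], [-1.31, 4.45], [0.11, 2.69], [-2.54, 2.54]. Speed limits (rad/s): [2.39, 2.39, 3.01, 3.14, 3.14, 3.14].

### API

Orientations are given as a rotation vector (axis times angle).
In Python, from workcell import ctrl gives the robot as it stands. The module is installed in compiled form; this text tells all that it offers.
- The arm moves only by the tool servo_tool, never from a script. Its argument "rows" is a list of rows, each a list of 7 numbers: the turn, a rotation vector about the tool's x, y, z as a fraction of full scale, then the shift along the tool's x, y, z as a fraction of full scale, then the finger opening in mm, from 0 to 87.8. A call has 1 to 10 rows; each row is the pose to reach, as a shift and turn from the pose commanded when the call began, along the tool's axes at that moment; what a row does not reach only later rows make up. Full scale, the value 1, is 20 cm for a shift and 1.5 rad for a turn. A row lasts 1/8 s, in which the tool goes at most 62.5 mm and 10.7 degrees, less where a joint would pass 70% of its speed; a pose out of reach is approached as far as the arm can. A call with a number of a shift or a turn outside -1 to 1 is refused whole. A call with a gripper value outside its range is refused whole. The fingers move at their own pace and stop on an object; the grip force is fixed at half the most. Time passes only in rows, so rows that repeat a pose let the fingers close. It gives the time, the measured TCP pose, the force, the opening and the grip force at its end, in the units of the state.
- ctrl.get_obs(): the state, without advancing time (a new reading comes with each control period).
- ctrl.get_image(name): name is "scene" or "top"; returns (picture, depth): 480x640x3 uint8, red, green, blue; 480x640 float32, mm along the optical axis (not along the pixel's ray), 0 where there is no reading.
- ctrl.camera_info(name): a dict with "intrinsics" (3x3 intrinsics, pixels), "R" (3x3) and "t" (3): a world point X has camera coordinates R X + t. Camera axes: x right, y down, z forward; pixel columns grow to the right and rows downward; lengths in mm; the calibration is good to about 2 mm. A picture is of the moment at which its call begins. camera_info takes no time and is no camera call.
- ctrl.close_job(): hands the job in; it is judged then, once.
The state is a dict: "t": time; "qpos": joint angles; "qvel": joint speeds; "joint_torque": joint torques, N m; "ee_pos": TCP position; "orientation": TCP orientation; "ft_force": force on the tool from outside, world axes, zero at the start; "moment": the same for the moment, N m; "width": finger opening in mm; "grasp_force": force on a finger pad.
Only numpy, scipy, OpenCV 4.12 (cv2) and the standard library are available. Lean on these libraries where they do the work, as an engineer would, in place of code of your own. Each camera call takes 0.05 s, during which the arm holds its last target. There are 200 camera calls.

### The job

Push the brass air-valve knob fully onto the steel stem of the sprung middle key on the wooden stand and let go of it; then stand the walnut spacer upright in whichever gap beside that key is wide enough for it, all the way down to the stand and about midway along the key, and let go of it. Finally press down on the top of the knob until the middle key is flush with its two neighbours, and finish while still holding it pressed there. Leave the button, the reed plate and the screwdriver where they lie.

Things in the scene. Friction and masses are not known exactly. Their poses are not given: they have to be found in the camera images.
- stand: Fixed wooden board 150 x 140 x 20 mm (x -65 to +85, y +-70 mm). Origin on the bench under the middle key's centre; x runs along the keys and gaps, z up. Its top, 20 mm up, is the floor of the gaps. At +x a 46 mm high steel spring clip pinches the middle key's tail. On it: the sprung middle key with a fixed neighbour either side, all 90 mm long with pearloid tops; gaps open above and at both ends.
- stem_foot (a point): Centre of the top face of the sprung middle key, at the foot of its stem; moves with the key; z up, x along the key. The key is 30 mm wide (y), 90 mm long (x); its top is 58 mm above the bench at rest, 50 mm when flush. The stem is an upright round steel pin, 11 mm diameter, 18 mm tall, its top 3 mm tapered.
- key (a joint): How far the middle key is pressed down, m: 0 at rest (8 mm proud of its neighbours), 0.008 at its stop (flush). It moves straight down; a spring pushes it up with 3 N at rest, rising to 7 N at the stop, and raises it again if let go.
- slim_key: Fixed neighbour key, 24 mm wide, 90 long, 30 tall, top 50 mm above the bench; its centre line is 43 mm from the middle key's, on either side (+y or -y of the stand). The gap between them, 16 mm wide and 30 mm deep, takes the spacer; the gap's centre line is 23 mm from the middle key's. Origin at the centre of its underside, axes parallel to the stand's.
- broad_key: Fixed neighbour key, 40 mm wide, 90 mm long, 30 mm tall, top 50 mm above the bench, centre line 43 mm to the other side of the middle key's. The gap between it and the middle key is only 8 mm wide: too narrow for the spacer. Origin at the centre of its underside, axes parallel to the stand's.
- spacer_mid (a point): Loose walnut spacer block, 40 (x) x 13 (y) x 66 mm (z), about 30 g, standing upright on the bench; the point is its centre, 33 mm above its foot. Fully down in the gap it stands 36 mm above the neighbours' tops. Gripped across its 40 mm near the top, the fingers stay in line with the gap and clear of the knob and the middle key.
- knob_mid (a point): Loose brass air-valve knob, a round cylinder 24 mm in diameter, 36 mm tall, about 110 g, standing mouth down on the bench; the point is its centre, 18 mm above its foot. A round bore in its underside, 13 mm in diameter, 24 mm deep, slips over the stem until the knob's foot rests on the key; its top is closed and flat.
- shell_button: Bystander: loose tortoiseshell button, a disc 20 mm in diameter, 9 mm high, on the bench. Origin at the centre of its underside.
- reed_plate: Bystander: loose blackened steel reed plate 60 x 24 x 5 mm, flat on the bench. Origin at the centre of its underside, x along its length.
- driver: Bystander: loose screwdriver 160 mm long lying on the bench.
There are look-alikes about, which are no part of the job. Of the things that look like the stand, take the one that is farthest to the robot's left at the start. Of the things shaped like the part that bears knob_mid, the brass one is meant.

How it is judged (in metres and radians):
On the way, in this order (a step that is already met when the one before it is completed fails the run):
1. the knob is fully on the stem, its foot on the key, and let go (horizontal distance between knob_mid and stem_foot below 0.004 m and z of knob_mid in the frame of stem_foot between 0.015 and 0.0205 m and angle between knob_mid's own z axis and vertical below 0.12 rad and contact force between the fingers and knob below 0.1 N), for 0.2 s.
2. the spacer stands fully down in the wide gap and is let go, the knob still on the stem (horizontal distance between knob_mid and stem_foot below 0.004 m and z of knob_mid in the frame of stem_foot between 0.015 and 0.0205 m and angle between knob_mid's own z axis and vertical below 0.12 rad and z of spacer_mid in the frame of stand between 0.049 and 0.0565 m and angle between spacer_mid's own z axis and vertical below 0.17 rad and horizontal distance between spacer_mid and stem_foot below 0.034 m and horizontal distance between spacer_mid and slim_key below 0.034 m and contact force between the fingers and spacer below 0.1 N), for 0.2 s.
At the end, for the whole second after the job is handed in: Still held: fingers press the knob (over 2.5 N), key within 1.8 mm of flush; knob upright on the stem (4 mm sideways, foot within 2.5 mm of the key); spacer free, upright (0.17 rad), on the floor of the wide gap (4 mm), its centre within 34 mm of the middle and slim keys' centres (all of step 2 and value of joint key above 0.0062 m and contact force between the fingers and knob above 2.5 N); the arm keeps its last pose, push and grip.
It fails at once if the shell button is moved more than 20 mm (distance of shell_button from where it was at the start of the episode above 0.02 m).
It fails at once if the reed plate is moved more than 20 mm (distance of reed_plate from where it was at the start of the episode above 0.02 m).
It fails at once if the driver is moved more than 20 mm (distance of driver from where it was at the start of the episode above 0.02 m).
It also fails if it takes over 69 s, if anything falls off the work surface, if the arm or the gripper's body presses on something with over 40 N, if the wrist force passes 120 N, or if a joint passes its speed limit or range.

## Working session

There is one attempt and no reset: what is moved stays moved. The work goes in short steps, Python scripts to look and compute and a tool call to move; the robot and the scene stay as the last step left them, time stands still between calls to the robot, and variables do not carry over. Pictures are saved under pics/ and viewed, at most 10 in all, crops included, and the job is handed in when it is done.

Besides the shell and the picture viewer there is one more tool, called after "Call:" by a JSON object that holds its "fn" and its "kwargs", one argument or row to a line. servo_tool: Moves the arm, as the interface text tells. Its arguments: {"type":"object","properties":{"rows":{"type":"array","items":{"type":"array","items":{"type":"number"}}}},"required":["rows"]}

```bash
mkdir -p pics
cat > h.py <<'E'
from workcell import ctrl
import numpy as np, cv2
from scipy.spatial.transform import Rotation as Ro
def grab(n):
    p,d=ctrl.get_image(n); c=ctrl.camera_info(n); return p,d,c
def pts(d,c):
    K,R,t=[np.array(c[k]) for k in("intrinsics","R","t")]
    v,u=np.mgrid[:480,:640]; 
    X=np.stack([(u-K[0,2])/K[0,0]*d,(v-K[1,2])/K[1,1]*d,d],-1)
    W=(X-t)@R; W[d<=0]=np.nan; return W
E
python3 - <<'E'
from h import *
o=ctrl.get_obs();print({k:np.round(o[k],3) for k in("t","ee_pos","orientation","width","ft_force")}, ctrl.grasp_offset)
for n in("scene","top"):
    p,d,c=grab(n);cv2.imwrite(f"pics/{n}0.png",p[...,::-1]);np.savez(f"{n}0.npz",p=p,d=d)
    print(n,np.round(c["intrinsics"],1).tolist(),np.round(c["R"],3).tolist(),np.round(c["t"],1))
E
```

```text
{'t': np.float64(0.0), 'ee_pos': array([237.225, 577.622, 221.899]), 'orientation': array([-6.080e-01, -3.082e+00,  2.000e-03]), 'width': np.float64(87.946), 'ft_force': array([ 0.45 , -0.309, -0.941])} 18.700000000000003
scene [[473.5, 0.0, 323.7], [0.0, 473.5, 242.9], [0.0, 0.0, 1.0]] [[0.7, 0.714, -0.014], [0.46, -0.465, -0.756], [-0.546, 0.523, -0.654]] [-404.6 -151.8 1174.7]
top [[550.3, 0.0, 322.4], [0.0, 550.3, 240.9], [0.0, 0.0, 1.0]] [[-0.018, -1.0, -0.017], [-0.991, 0.021, -0.134], [0.135, 0.015, -0.991]] [ 89.9 514.7 978.7]
```

View pics/scene0.png

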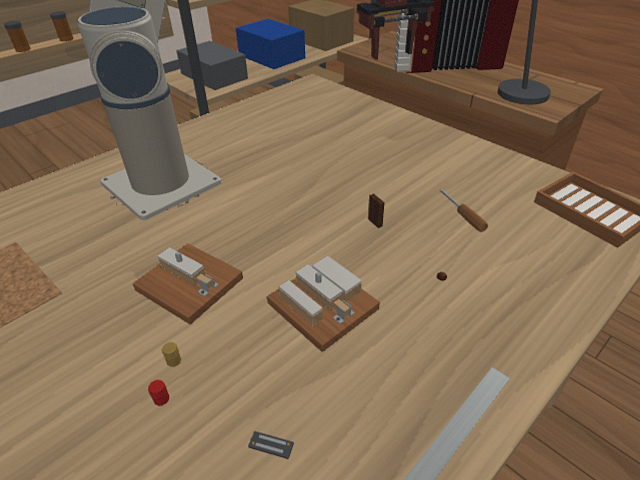

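View pics/top0.png

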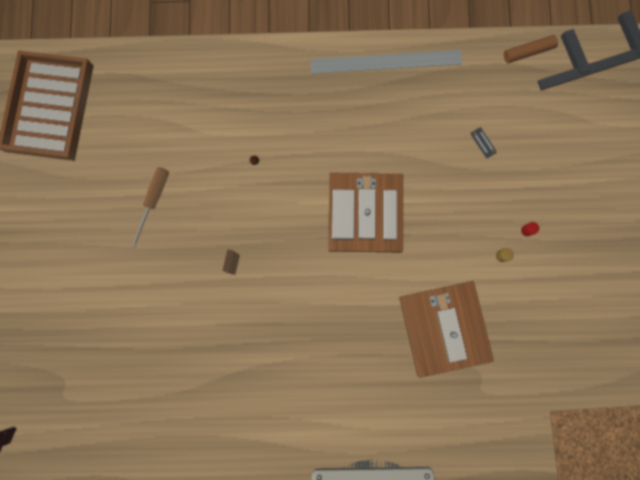

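The top view shows the stand candidates at (367,212), with three keys, and (447,330), with one key. The leftmost (+y) is (367,212), which has its broad key at (343,214), slim key at (390,214) and stem at (367,212). Knob candidates are brass at (505,255) and red at (530,229), so brass. The spacer is at (231,262). The bystanders are the button (254,160), the plate (484,142) and the driver (150,205).

```bash
cat > m.py <<'E'
from h import *
def load(n):
    f=np.load(n+"0.npz");return f["p"],f["d"],ctrl.camera_info(n)
p,d,c=load("top");W=pts(d,c)
def rep(name,m):
    P=W[m];P=P[~np.isnan(P[:,0])]
    if len(P)<3: print(name,len(P));return
    r=cv2.minAreaRect(P[:,:2].astype(np.float32));print(name,len(P),"med",np.round(np.median(P,0),1),"rect",np.round(r[0],1),np.round(r[1],1),round(r[2],1))
def box(u0,u1,v0,v1):
    m=np.zeros((480,640),bool);m[v0:v1,u0:u1]=1;return m
z=W[...,2]
print("bench z",np.nanmedian(z[box(270,320,280,330)]))
rep("knob top",box(485,519,240,275)&(z>28))
rep("red top",box(519,550,215,245)&(z>28))
rep("spacer top",box(210,255,240,285)&(z>55))
rep("stand",box(320,415,165,260)&(z>12))
rep("board",box(320,415,165,260)&(z>12)&(z<28))
rep("broad",box(328,356,187,243)&(z>44)&(z<60))
rep("mid",box(357,378,192,243)&(z>52)&(z<63))
rep("slim",box(381,402,187,243)&(z>44)&(z<60))
rep("stem",box(357,378,195,230)&(z>68))
p2,d2,c2=load("scene");W=pts(d2,c2);z=W[...,2]
print("scene");print("bench z",np.nanmedian(z[box(380,420,320,340)]))
rep("knob",box(158,186,335,372)&(z>31))
rep("spacer",box(360,392,185,232)&(z>61))
rep("slim",box(270,385,250,330)&(z>46)&(z<53.5))
rep("mid",box(270,385,250,330)&(z>55)&(z<62))
rep("stem",box(306,330,262,292)&(z>70))
a=cv2.resize(p[150:290,310:540,::-1],None,fx=3,fy=3);cv2.imwrite("pics/c1.png",a)
E
python3 m.py
```

```text
bench z 0.5711946065745633
knob top 151 med [ 485.5 -255.6   36.5] rect [ 486.1 -256.1] [22.7 22.4] 39.0
red top 154 med [ 533.5 -305.1   36. ] rect [ 533.6 -306.3] [23.8 23.6] 11.2
spacer top 184 med [481.1 247.9  65.6] rect [481.4 248.6] [13.9 39.9] 77.0
stand 5822 med [5.672e+02 2.000e-01 2.420e+01] rect [574.2  -1.7] [138.9 151.5] 87.9
board 3030 med [576.4 -16.4  20.6] rect [574.2  -1.7] [138.9 151.5] 87.9
broad 1061 med [564.3  41.4  50.3] rect [565.5  41.3] [39.6 91.1] 87.0
mid 721 med [559.1  -1.4  58.4] rect [560.3  -2.2] [29.4 83.5] 88.2
slim 634 med [561.2 -44.5  50.5] rect [561.7 -44.7] [22.8 89.8] 87.9
stem 32 med [562.8  -1.2  75.7] rect [563.3  -2. ] [ 9.2 10.1] 88.2
scene
bench z -0.8115874397646934
knob 161 med [ 490.2 -256.5   34.9] rect [ 489.4 -256. ] [22. 23.] 48.7
spacer 78 med [484.2 248.   64.3] rect [484.2 248.8] [14.8 40.4] 78.8
slim 1498 med [570.2  23.1  48.9] rect [575.7   2.9] [119.9 112.9] 88.2
mid 599 med [571.   -3.   57.1] rect [566.1  -1. ] [31.3 92.1] 88.8
stem 30 med [567.7  -2.5  73.8] rect [566.7  -2.5] [8.7 9.2] 46.4
```

View pics/c1.png

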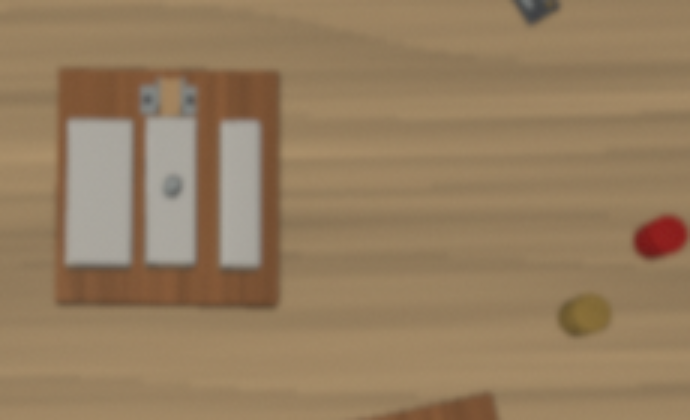

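The crop confirms it: the brass knob is at crop (585,315), the red one at (660,237), and the three-key stand with its stem at (172,186) has its wide gap on the right (-y). The two cameras agree on the knob-to-stem offset of (77, 254). Moving now.

Call:
{"fn": "servo_tool", "kwargs": {
  "rows": [
    [0,0,0.813,-0.81,-1.0,0,55],
    [0,0,0.813,-0.81,-1.0,0,55],
    [0,0,0.813,-0.81,-1.0,0,55],
    [0,0,0.813,-0.81,-1.0,0,55],
    [0,0,0.813,-0.81,-1.0,0,55],
    [0,0,0.813,-0.81,-1.0,0,55],
    [0,0,0.813,-0.81,-1.0,0,55],
    [0,0,0.813,-0.81,-1.0,0,55]
  ]
}}

```text
t: 1.1
ee_pos: [311.2, 331.3, 222.5]
orientation: [2.263, 2.179, -0.001]
ft_force: [0.5, 0.3, -0.5]
width: 55.3
grasp_force: 0.0
```

Call:
{"fn": "servo_tool", "kwargs": {
  "rows": [
    [0,0,0,-1,0.33,0,55],
    [0,0,0,-1,0.33,0,55],
    [0,0,0,-1,0.33,0,55],
    [0,0,0,-1,0.33,0,55]
  ]
}}

```text
t: 1.6
ee_pos: [369.7, 126.7, 222.6]
orientation: [2.264, 2.178, -0.001]
ft_force: [0.9, 1.0, 0.2]
width: 54.8
grasp_force: 0.0
```

Call:
{"fn": "servo_tool", "kwargs": {
  "rows": [
    [0,0,0,-1,0.33,0.2,55],
    [0,0,0,-1,0.33,0.2,55],
    [0,0,0,-1,0.33,0.2,55],
    [0,0,0,-1,0.33,0.2,55]
  ]
}}

```text
t: 2.1
ee_pos: [428.1, -75.9, 182.1]
orientation: [-2.264, -2.178, 0.001]
ft_force: [0.4, 0.0, 0.8]
width: 55.0
grasp_force: 0.0
```

Call:
{"fn": "servo_tool", "kwargs": {
  "rows": [
    [0,0,0,-0.9,0.33,0.4,55],
    [0,0,0,-0.9,0.33,0.4,55],
    [0,0,0,-0.9,0.33,0.4,55],
    [0,0,0,-0.9,0.33,0.4,55],
    [0,0,0,-0.9,0.33,0.4,55]
  ]
}}

```text
t: 2.72
ee_pos: [486.4, -255.9, 101.9]
orientation: [-2.263, -2.177, 0.001]
ft_force: [0.4, 0.8, -0.7]
width: 54.9
grasp_force: 0.0
```

```bash
cat >> h.py <<'E'
def togo(x,y,z,yaw=-2.17):
    o=ctrl.get_obs();R=Ro.from_rotvec(o["orientation"]).as_matrix()
    s=R.T@(np.array([x,y,z])-o["ee_pos"])/200
    th=np.radians(yaw);yt=np.array([np.cos(th),np.sin(th),0]);zt=np.array([0,0,-1.]);Rt=np.stack([np.cross(yt,zt),yt,zt],1)
    r=Ro.from_matrix(R.T@Rt).as_rotvec()/1.5
    print("t",round(o["t"],2),"ee",np.round(o["ee_pos"],1),"go turn",np.round(r,4),"shift",np.round(s,4))
E
python3 - <<'E'
from h import *
togo(488,-256,9)
p,d,c=grab("scene");cv2.imwrite("pics/s1.png",cv2.resize(p[230:430,80:330,::-1],None,fx=3,fy=3))
E
```

```text
t 2.73 ee [ 486.4 -255.9  101.9] go turn [-0.001  -0.0006 -0.0007] shift [-0.0008  0.0089  0.4644]
```

View pics/s1.png

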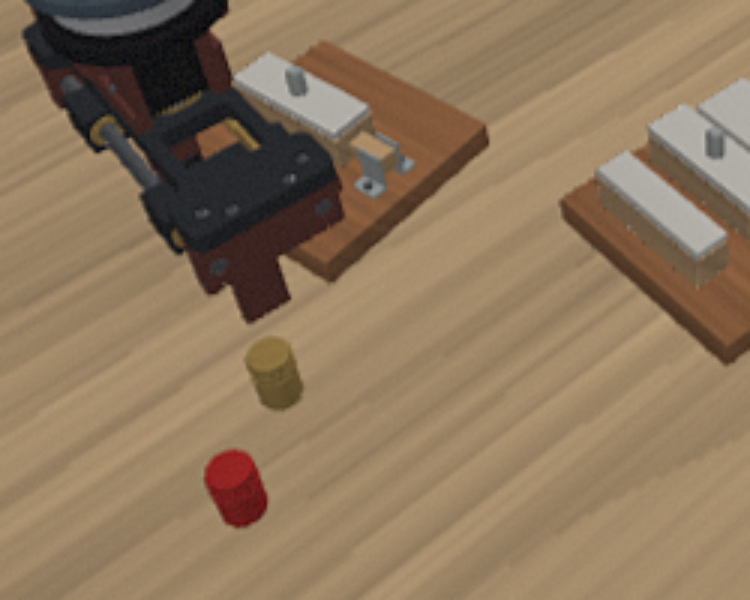

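The gripper is above the brass knob at crop (275,373), clear of the red one at (235,487). I'll descend and grip.

Call:
{"fn": "servo_tool", "kwargs": {
  "rows": [
    [0,0,0,0,0.008,0.23,55],
    [0,0,0,0,0.008,0.4,55],
    [0,0,0,0,0.008,0.464,55],
    [0,0,0,0,0.008,0.464,55],
    [0,0,0,0,0.008,0.464,10],
    [0,0,0,0,0.008,0.464,10],
    [0,0,0,0,0.008,0.464,10],
    [0,0,0,0,0.008,0.464,10],
    [0,0,0,0,0.008,0.464,10]
  ]
}}

```text
t: 3.9
ee_pos: [488.6, -255.9, 10.4]
orientation: [2.264, 2.178, 0.0]
ft_force: [-0.8, 0.9, 6.5]
width: 23.7
grasp_force: 30.0
```

Call:
{"fn": "servo_tool", "kwargs": {
  "rows": [
    [0,0,0,0,0,-0.25,10],
    [0,0,0,0,0,-0.5,10],
    [0,0,0,0.3,0,-0.5,10],
    [0,0,0,0.6,0.1,-0.5,10],
    [0,0,0,0.9,0.2,-0.5,10],
    [0,0,0,0.9,0.2,-0.5,10]
  ]
}}

```text
t: 4.65
ee_pos: [536.4, -74.0, 110.0]
orientation: [2.258, 2.184, 0.001]
ft_force: [-0.0, -0.1, -0.6]
width: 23.5
grasp_force: 30.0
```

Run:
```python
from h import *
togo(565.5,-2,104)
```

```text
t 4.65 ee [536.4 -74.  110. ] go turn [ 0.0005 -0.0002  0.003 ] shift [0.3646 0.1333 0.03  ]
```

Call:
{"fn": "servo_tool", "kwargs": {
  "rows": [
    [0,0,0,0.2,0.07,0,10],
    [0,0,0,0.365,0.133,0.03,10],
    [0,0,0,0.365,0.133,0.03,10],
    [0,0,0,0.365,0.133,0.03,10],
    [0,0,0,0.365,0.133,0.03,10]
  ]
}}

```text
t: 5.28
ee_pos: [564.2, -6.7, 103.9]
orientation: [-2.265, -2.177, 0.001]
ft_force: [-0.3, -0.1, -1.2]
width: 23.5
grasp_force: 30.0
```

Run:
```python
from h import *
togo(565.5,-2,104)
f=[]
for n in("scene","top"):
    p,d,c=grab(n);np.savez(n+"1.npz",p=p,d=d)
    hsv=cv2.cvtColor(p,cv2.COLOR_RGB2HSV);W=pts(d,c)
    K,R,t=[np.array(c[k]) for k in("intrinsics","R","t")]
    q=K@(R@np.array([565,-2,100.])+t);q=q[:2]/q[2];print(n,q)
    u,v=map(int,q);f.append(cv2.resize(p[max(0,v-50):v+50,u-65:u+65,::-1],(390*1,300),interpolation=cv2.INTER_CUBIC))
cv2.imwrite("pics/c2.png",np.hstack(f))
```

```text
t 5.28 ee [564.2  -6.7 103.9] go turn [-0.0003  0.0001 -0.0014] shift [ 0.0239  0.0055 -0.0006]
scene [316.65347795 262.64742798]
top [368.34088244 207.16550397]
```

View pics/c2.png

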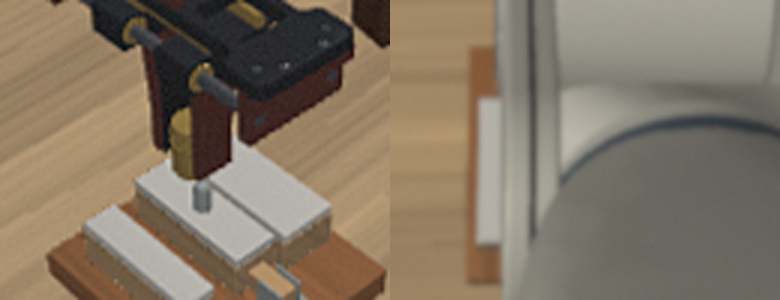

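Left, the scene view shows the brass knob in the fingers at crop (183,145) with the stem below it at (203,196). In the top view the arm hides everything. I'll fit known-radius circles to the depth points of both knob and stem.

```bash
cat >> h.py <<'E'
from scipy.optimize import least_squares
def fitc(P,r,x0):
    f=lambda q:np.hypot(P[:,0]-q[0],P[:,1]-q[1])-r
    s=least_squares(f,x0,loss="soft_l1",f_scale=.7);return np.round(s.x,2),round(float(np.std(f(s.x))),2)
def meas(p,d,c,x,y,zlo=98):
    W=pts(d,c);hsv=cv2.cvtColor(p,cv2.COLOR_RGB2HSV);D=np.hypot(W[...,0]-x,W[...,1]-y)
    b=(hsv[...,0]>18)&(hsv[...,0]<34)&(hsv[...,1]>100)&(W[...,2]>zlo)&(W[...,2]<zlo+28)&(D<22)
    P=W[b];print("brass",len(P),fitc(P,12,[x,y]) if len(P)>5 else"", "zmin/max",np.round([P[:,2].min(),P[:,2].max()],1) if len(P) else"")
    s=(W[...,2]>60.5)&(W[...,2]<71)&(D<16)&(hsv[...,1]<90)
    P=W[s];print("stem",len(P),fitc(P,5.5,[x,y]) if len(P)>5 else "")
E
python3 - <<'E'
from h import *
f=np.load("scene1.npz");c=ctrl.camera_info("scene")
meas(f["p"],f["d"],c,565,-4)
f=np.load("scene0.npz");meas(f["p"],f["d"],c,489,-256,2);meas(f["p"],f["d"],c,565,-4)
E
```

```text
brass 83 (array([564.72,  -6.36]), 1.04) zmin/max [ 99.  125.9]
stem 24 (array([ 5.6546e+02, -1.0000e-02]), 1.47)
brass 166 (array([ 487.9 , -255.74]), 0.68) zmin/max [ 2.  29.8]
stem 0 
brass 0  zmin/max 
stem 26 (array([ 5.6536e+02, -4.7000e-01]), 0.62)
```

Call:
{"fn": "servo_tool", "kwargs": {
  "rows": [
    [0,0,0,0.024,0.004,0,10],
    [0,0,0,0.024,0.004,0,10],
    [0,0,0,0.024,0.004,0,10],
    [0,0,0,0.024,0.004,0.04,10],
    [0,0,0,0.024,0.004,0.05,10]
  ]
}}

```text
t: 6.0
ee_pos: [565.2, -0.6, 93.1]
orientation: [-2.263, -2.178, 0.001]
ft_force: [-0.5, -0.5, -1.8]
width: 23.5
grasp_force: 30.0
```

Run:
```python
from h import *
togo(565.2,-1.8,94)
p,d,c=grab("scene");np.savez("scene2.npz",p=p,d=d);meas(p,d,c,565,-2,87)
cv2.imwrite("pics/c3.png",cv2.resize(p[235:300,285:350,::-1],(585,585),interpolation=cv2.INTER_CUBIC))
```

```text
t 6.0 ee [565.2  -0.6  93.1] go turn [-0.0009  0.     -0.0003] shift [-0.0057  0.0004 -0.0047]
brass 77 (array([ 5.6614e+02, -3.4000e-01]), 0.87) zmin/max [ 87.3 115. ]
stem 24 (array([ 5.6518e+02, -5.0000e-01]), 0.71)
```

View pics/c3.png

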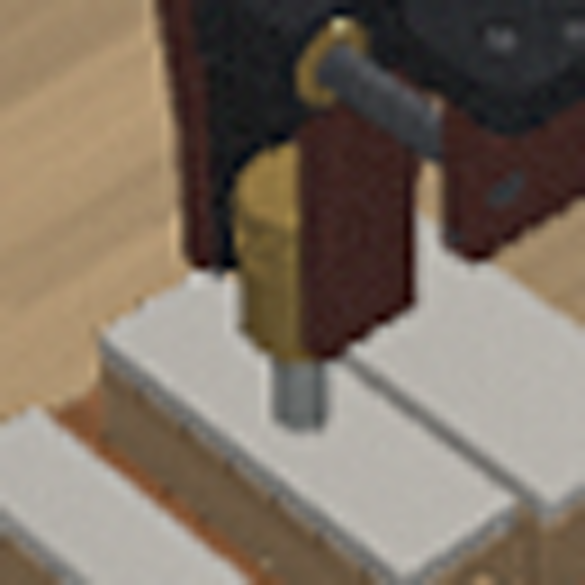

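In the crop, the stem's edges are at columns 273–328 (centre 300). The knob's left edge at 241 plus its 60 px radius puts its centre at 301, and the rim-to-foot height of 75 px matches the prediction. It's aligned, so I'll lower it.

Call:
{"fn": "servo_tool", "kwargs": {
  "rows": [
    [0,0,0,0,0,0.02,10],
    [0,0,0,0,0,0.03,10],
    [0,0,0,0,0,0.04,10],
    [0,0,0,0,0,0.05,10],
    [0,0,0,0,0,0.06,10],
    [0,0,0,0,0,0.07,10],
    [0,0,0,0,0,0.08,10],
    [0,0,0,0,0,0.08,10]
  ]
}}

```text
t: 7.05
ee_pos: [565.1, -0.6, 77.4]
orientation: [-2.263, -2.178, 0.001]
ft_force: [-1.7, 0.0, -1.5]
width: 23.6
grasp_force: 30.0
```

Run:
```python
from h import *
p,d,c=grab("scene");W=pts(d,c);z=W[...,2]
D=(abs(W[...,0]-565)<45)
m=D&(abs(W[...,1]+1.5)<12)&(z>44)&(z<63)
print("mid key z",np.nanmedian(z[m]),m.sum())
for k in range(3): print(np.round(ctrl.get_obs()["ee_pos"],1),np.round(ctrl.get_obs()["ft_force"],1))
```

```text
mid key z 57.0660687507905 413
[565.1  -0.7  77.5] [-2.7  0.8 -2.7]
[565.1  -0.7  77.5] [-2.7  0.8 -2.7]
[565.1  -0.7  77.5] [-2.7  0.8 -2.7]
```

Call:
{"fn": "servo_tool", "kwargs": {
  "rows": [
    [0,0,0,0,0,0.015,10],
    [0,0,0,0,0,0.03,10],
    [0,0,0,0,0,0.045,10],
    [0,0,0,0,0,0.049,10],
    [0,0,0,0,0,0.049,10],
    [0,0,0,0,0,0.049,10]
  ]
}}

```text
t: 7.85
ee_pos: [565.2, -0.7, 67.9]
orientation: [-2.263, -2.178, 0.001]
ft_force: [-5.2, 0.7, 2.0]
width: 23.5
grasp_force: 30.0
```

Call:
{"fn": "servo_tool", "kwargs": {
  "rows": [
    [0,0,0,0,0,0,60],
    [0,0,0,0,0,0,60],
    [0,0,0,0,0,0,60],
    [0,0,0,0,0,0,60],
    [0,0,0,0,0,-0.2,60],
    [0,0,0,0,0,-0.4,60],
    [0,0,0,0,0,-0.5,60]
  ]
}}

```text
t: 8.72
ee_pos: [566.9, -0.7, 170.4]
orientation: [2.262, 2.177, 0.004]
ft_force: [0.8, -0.4, -0.7]
width: 60.1
grasp_force: 0.0
```

Run:
```python
from h import *
p,d,c=grab("scene");W=pts(d,c);z=W[...,2];np.savez("scene3.npz",p=p,d=d)
m=(np.hypot(W[...,0]-565,W[...,1]+1)<16)&(z>88)&(z<100)
print("knob top",m.sum(),np.nanmedian(W[m],0),np.nanmax(z[m])); meas(p,d,c,565,-1,64)
togo(483,248.3,100,-12.5)
cv2.imwrite("pics/c4.png",cv2.resize(p[190:320,260:400,::-1],(560,520),interpolation=cv2.INTER_CUBIC))
```

```text
knob top 129 [567.83793457  -2.14933632  92.61981611] 95.72421134261991
brass 154 (array([ 5.6568e+02, -1.1000e-01]), 1.78) zmin/max [64.3 92. ]
stem 3 
t 8.78 ee [567.9  -0.7 172.2] go turn [ 0.0039 -0.0004  0.1198] shift [ 1.2278 -0.4741  0.3583]
```

View pics/c4.png

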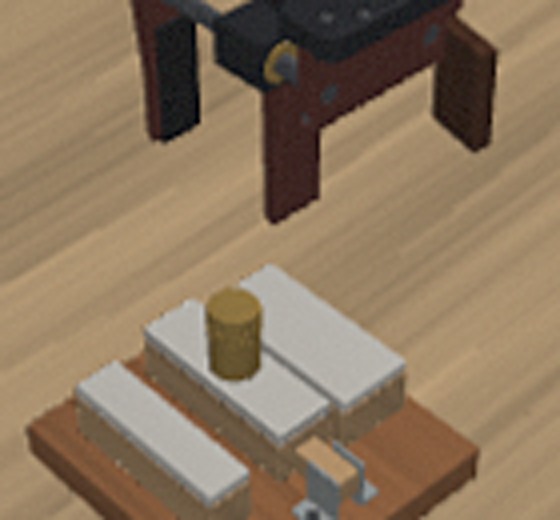

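The knob is seated upright on the stem at crop (235,335), its foot on the key. The spacer is next.

Call:
{"fn": "servo_tool", "kwargs": {
  "rows": [
    [0,0,0.117,0.7,-0.27,0,70],
    [0,0,0.117,0.7,-0.27,0,70],
    [0,0,0.117,0.7,-0.27,0,70],
    [0,0,0.117,0.7,-0.27,0.1,70],
    [0,0,0.117,0.7,-0.27,0.2,70]
  ]
}}

```text
t: 9.4
ee_pos: [517.0, 142.0, 127.3]
orientation: [2.445, 1.973, 0.001]
ft_force: [0.4, -0.1, 0.4]
width: 69.7
grasp_force: 0.0
```

Run:
```python
from h import *
togo(483.5,248.3,100,-12.2)
```

```text
t 9.4 ee [517.  142.  127.3] go turn [ 0.0003 -0.0002  0.0001] shift [ 0.4843 -0.276   0.1365]
```

Call:
{"fn": "servo_tool", "kwargs": {
  "rows": [
    [0,0,0,0.484,-0.276,0.12,70],
    [0,0,0,0.484,-0.276,0.12,70],
    [0,0,0,0.484,-0.276,0.12,70],
    [0,0,0,0.484,-0.276,0.12,70]
  ]
}}

```text
t: 9.9
ee_pos: [483.6, 247.4, 103.7]
orientation: [2.445, 1.973, -0.001]
ft_force: [0.6, -0.6, -0.2]
width: 69.9
grasp_force: 0.0
```

Run:
```python
from h import *
togo(483.5,248.3,43,-12.2)
p,d,c=grab("scene")
cv2.imwrite("pics/c5.png",cv2.resize(p[130:250,310:450,::-1],(560,480),interpolation=cv2.INTER_CUBIC))
```

```text
t 9.9 ee [483.6 247.4 103.7] go turn [-0.0002  0.0003 -0.0001] shift [ 0.0046 -0.0015  0.3035]
```

View pics/c5.png

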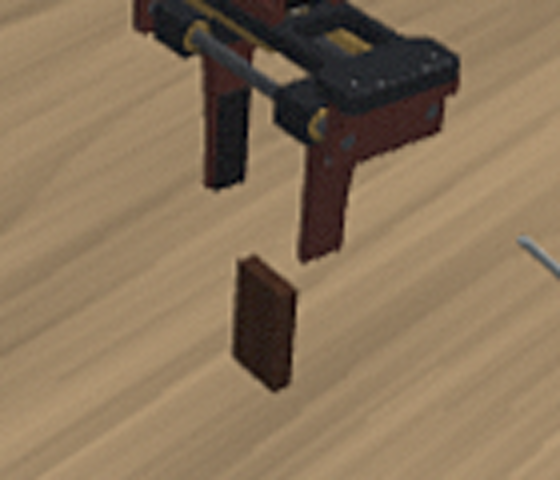

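The fingers straddle the spacer at crop (265,322), in line with its long side. I'll descend and grip.

Call:
{"fn": "servo_tool", "kwargs": {
  "rows": [
    [0,0,0,0.004,0,0.15,70],
    [0,0,0,0.004,0,0.3,70],
    [0,0,0,0.004,0,0.3,70],
    [0,0,0,0.004,0,0.3,25],
    [0,0,0,0.004,0,0.3,25],
    [0,0,0,0.004,0,0.3,25],
    [0,0,0,0.004,0,0.3,25],
    [0,0,0,0.004,0,0.3,25],
    [0,0,0,0.004,0,0.3,25]
  ]
}}

```text
t: 11.08
ee_pos: [484.4, 248.6, 44.8]
orientation: [2.445, 1.972, 0.002]
ft_force: [-1.1, 0.5, 6.7]
width: 39.7
grasp_force: 30.0
```

Call:
{"fn": "servo_tool", "kwargs": {
  "rows": [
    [0,0,0,0,0,-0.25,25],
    [0,0,0,0,0,-0.5,25],
    [0,0,0,0,0,-0.5,25],
    [0,0,0,0,0,-0.5,25]
  ]
}}

```text
t: 11.58
ee_pos: [483.4, 248.2, 143.7]
orientation: [-2.446, -1.972, 0.001]
ft_force: [0.6, 0.1, -1.1]
width: 40.2
grasp_force: 30.0
```

Run:
```python
from h import *
togo(564.5,-25,150)
p,d,c=grab("scene");W=pts(d,c);hsv=cv2.cvtColor(p,cv2.COLOR_RGB2HSV)
o=ctrl.get_obs()["ee_pos"]
f=np.load("scene0.npz");W0=pts(f["d"],c);P=W0[190:230,362:390].reshape(-1,3);P=P[(P[:,2]>3)&(P[:,2]<60)&(abs(P[:,0]-484)<30)&(abs(P[:,1]-248)<30)]
for nm,P in(("start",P),("now",W[(abs(W[...,0]-o[0])<30)&(abs(W[...,1]-o[1])<30)&(W[...,2]>o[2]-42)&(W[...,2]<o[2]-3)])):
    # long face: dominant vertical plane
    q=P-P.mean(0);print(nm,len(P),P.mean(0).round(1),np.round(cv2.minAreaRect(P[:,:2].astype(np.float32)),1) if 0 else cv2.minAreaRect(P[:,:2].astype(np.float32)))
    rng=np.random.default_rng(0);best=(0,)
    for i in range(400):
        a,b=P[rng.choice(len(P),2,False)];v=(b-a)[:2];l=np.hypot(*v)
        if l<12: continue
        n=np.array([-v[1],v[0]])/l;e=abs((P[:,:2]-a[:2])@n)<1.2
        if e.sum()>best[0]: best=(e.sum(),e)
    Q=P[best[1]];vx,vy,x0,y0=cv2.fitLine(Q[:,:2].astype(np.float32),cv2.DIST_L2,0,.01,.01).ravel()
    print(" face n",len(Q),"ang",np.degrees(np.arctan(vy/vx)).round(1),"pt",Q.mean(0).round(1),"x",Q[:,0].min().round(1),Q[:,0].max().round(1))
```

```text
t 11.57 ee [483.4 248.2 143.7] go turn [-0.0003  0.0002 -0.1173] shift [-1.2489  0.6861 -0.0315]
start 327 [487.3 244.   32.4] ((483.35443115234375, 246.9062042236328), (13.993025779724121, 43.47255325317383), 84.45457458496094)
 face n 206 ang -13.5 pt [482.6 243.5  31.3] x 461.8 502.1
now 263 [488.8 243.4 120.1] ((485.1954650878906, 242.67076110839844), (41.73585891723633, 15.419260025024414), 4.85659646987915)
 face n 173 ang -12.5 pt [485.4 242.7 120.2] x 463.7 505.4
```

Call:
{"fn": "servo_tool", "kwargs": {
  "rows": [
    [0,0,0,0,0,-0.09,25],
    [0,0,-0.117,-0.6,0.34,-0.09,25],
    [0,0,-0.117,-0.6,0.34,-0.09,25],
    [0,0,-0.117,-0.6,0.34,-0.09,25],
    [0,0,-0.117,-0.6,0.34,-0.09,25]
  ]
}}

```text
t: 12.25
ee_pos: [525.0, 116.1, 162.1]
orientation: [-2.266, -2.175, 0.0]
ft_force: [-0.1, 0.7, -0.9]
width: 39.4
grasp_force: 30.0
```

Run:
```python
from h import *
togo(564.5,-24.7,160)
```

```text
t 12.25 ee [525.  116.1 162.1] go turn [-0.0004 -0.0001 -0.0021] shift [-0.6954  0.2263  0.0101]
```

Call:
{"fn": "servo_tool", "kwargs": {
  "rows": [
    [0,0,0,-0.69,0.226,0,25],
    [0,0,0,-0.69,0.226,0,25],
    [0,0,0,-0.69,0.226,0,25],
    [0,0,0,-0.69,0.226,0,25],
    [0,0,0,-0.69,0.226,0,25]
  ]
}}

```text
t: 12.88
ee_pos: [564.1, -21.1, 161.9]
orientation: [-2.262, -2.179, 0.001]
ft_force: [-0.2, -1.0, -0.2]
width: 39.8
grasp_force: 30.0
```

```bash
cat > sp.py <<'E'
from h import *
import sys
togo(564.5,-24.7,160)
p,d,c=grab("scene");W=pts(d,c);z=W[...,2];o=ctrl.get_obs()["ee_pos"]
def edge(m,nm):
    P=W[m];P=P[~np.isnan(P[:,0])];
    vx,vy,x0,y0=cv2.fitLine(P[:,:2].astype(np.float32),cv2.DIST_HUBER,0,.01,.01).ravel()
    print(nm,len(P),"y@564.5",round(float(y0+(564.5-x0)*vy/vx),2),"ang",round(float(np.degrees(np.arctan(vy/vx))),1),"x",P[:,0].min().round(1),P[:,0].max().round(1))
zt=o[2]-44.8
face=(abs(W[...,0]-o[0])<17)&(abs(W[...,1]-o[1]+6)<3.5)
edge(face&(z>max(zt,60)+3)&(z<o[2]-3),"spacer -y face (all)")
edge(face&(z>max(zt,60)+3)&(z<max(zt,60)+14)," low")
edge(face&(z>o[2]-16)&(z<o[2]-3)," high")
edge((abs(W[...,0]-564.5)<40)&(abs(W[...,1]+57)<4)&(z>26)&(z<46),"slim -y face (gap centre = +32)")
edge((abs(W[...,0]-564.5)<40)&(abs(W[...,1]+17)<4)&(z>50)&(z<55.5),"mid -y face (gap centre = -8)")
cv2.imwrite(f"pics/{sys.argv[1]}.png",cv2.resize(p[205:325,255:395,::-1],(700,600),interpolation=cv2.INTER_CUBIC))
E
python3 sp.py d1
```

```text
t 12.88 ee [564.1 -21.1 161.9] go turn [-0.0007 -0.0003  0.0004] shift [-0.0179  0.0025  0.0092]
spacer -y face (all) 232 y@564.5 -26.22 ang -2.0 x 547.3 580.8
 low 64 y@564.5 -26.18 ang -2.4 x 548.1 580.8
 high 77 y@564.5 -26.3 ang -2.3 x 548.0 580.3
slim -y face (gap centre = +32) 218 y@564.5 -55.43 ang -2.0 x 525.5 604.3
mid -y face (gap centre = -8) 66 y@564.5 -15.28 ang -1.6 x 525.3 603.2
```

View pics/d1.png

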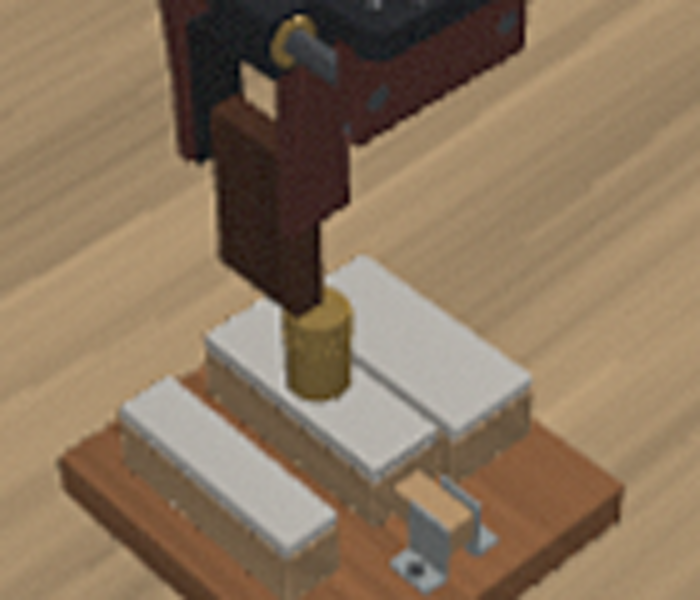

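The spacer hangs upright at crop (270,205). Its -y face reads -26.2, and the gap centre from both key faces is -23.4, so it needs a shift of -3.6 mm in y.

Call:
{"fn": "servo_tool", "kwargs": {
  "rows": [
    [0,0,0,-0.018,0.002,0,25],
    [0,0,0,-0.018,0.002,0,25],
    [0,0,0,-0.018,0.002,0.1,25],
    [0,0,0,-0.018,0.002,0.2,25],
    [0,0,0,-0.018,0.002,0.24,25],
    [0,0,0,-0.018,0.002,0.24,25],
    [0,0,0,-0.018,0.002,0.24,25]
  ]
}}

```text
t: 13.8
ee_pos: [565.5, -26.6, 114.7]
orientation: [2.263, 2.178, 0.001]
ft_force: [0.2, -0.4, -0.1]
width: 39.9
grasp_force: 30.0
```

```bash
python3 sp.py d2
```

```text
t 13.8 ee [565.5 -26.6 114.7] go turn [ 0.0006  0.     -0.0004] shift [ 0.0091 -0.0051 -0.2265]
spacer -y face (all) 204 y@564.5 -31.78 ang -2.0 x 548.7 582.6
 low 54 y@564.5 -31.88 ang -2.1 x 548.7 582.5
 high 66 y@564.5 -31.74 ang -1.7 x 548.7 581.4
slim -y face (gap centre = +32) 211 y@564.5 -55.45 ang -2.1 x 524.7 604.5
mid -y face (gap centre = -8) 30 y@564.5 -15.47 ang -1.9 x 525.3 604.4
```

Call:
{"fn": "servo_tool", "kwargs": {
  "rows": [
    [0,0,0,0.0095,-0.004,0.03,25],
    [0,0,0,0.0095,-0.004,0.03,25],
    [0,0,0,0.0095,-0.004,0.03,25],
    [0,0,0,0.0095,-0.004,0.03,25]
  ]
}}

```text
t: 14.35
ee_pos: [564.4, -24.6, 108.2]
orientation: [2.264, 2.178, 0.0]
ft_force: [0.2, 0.1, -0.4]
width: 39.6
grasp_force: 30.0
```

```bash
python3 sp.py d3
```

```text
t 14.35 ee [564.4 -24.6 108.2] go turn [ 0.0001 -0.     -0.0004] shift [-0.0003  0.0007 -0.2591]
spacer -y face (all) 202 y@564.5 -29.94 ang -2.7 x 547.4 581.3
 low 57 y@564.5 -29.75 ang -2.7 x 547.8 581.3
 high 67 y@564.5 -29.92 ang -3.0 x 547.7 580.8
slim -y face (gap centre = +32) 227 y@564.5 -55.45 ang -2.1 x 524.7 604.4
mid -y face (gap centre = -8) 21 y@564.5 -15.19 ang -2.2 x 524.7 601.8
```

Call:
{"fn": "servo_tool", "kwargs": {
  "rows": [
    [0,0,0,0,0,0.03,25],
    [0,0,0,0,0,0.06,25],
    [0,0,0,0,0,0.09,25],
    [0,0,0,0,0,0.12,25],
    [0,0,0,0,0,0.15,25],
    [0,0,0,0,0,0.18,25],
    [0,0,0,0,0,0.2,25],
    [0,0,0,0,0,0.2,25]
  ]
}}

```text
t: 15.4
ee_pos: [564.1, -24.6, 67.7]
orientation: [-2.264, -2.178, 0.001]
ft_force: [1.0, 0.1, 0.1]
width: 39.9
grasp_force: 30.0
```

Call:
{"fn": "servo_tool", "kwargs": {
  "rows": [
    [0,0,0,0,0,0.008,25],
    [0,0,0,0,0,0.013,25],
    [0,0,0,0,0,0.015,25],
    [0,0,0,0,0,0.015,25],
    [0,0,0,0,0,0.015,60],
    [0,0,0,0,0,0.015,60],
    [0,0,0,0,0,0.015,60],
    [0,0,0,0,0,0.015,60],
    [0,0,0,0,0,-0.1,60],
    [0,0,0,0,0,-0.35,60]
  ]
}}

```text
t: 16.65
ee_pos: [562.6, -24.5, 137.0]
orientation: [-2.261, -2.176, 0.005]
ft_force: [0.8, -0.3, 0.1]
width: 59.9
grasp_force: 0.0
```

Run:
```python
from h import *
togo(565.2,-0.7,130)
p,d,c=grab("scene");W=pts(d,c);z=W[...,2]
hsv=cv2.cvtColor(p,cv2.COLOR_RGB2HSV)
m=(abs(W[...,0]-564.5)<22)&(abs(W[...,1]+24)<9)&(z>79)&(z<95)
print("spacer top",m.sum(),np.nanpercentile(W[m],[5,50,95],axis=0).round(1).tolist())
cv2.imwrite("pics/d4.png",cv2.resize(p[205:325,255:395,::-1],(700,600),interpolation=cv2.INTER_CUBIC))
```

```text
t 16.65 ee [562.6 -24.5 137. ] go turn [-0.0033 -0.0001 -0.0004] shift [0.1195 0.0086 0.0348]
spacer top 170 [[548.4, -30.6, 80.0], [567.9, -25.7, 84.4], [585.0, -18.9, 86.3]]
```

View pics/d4.png

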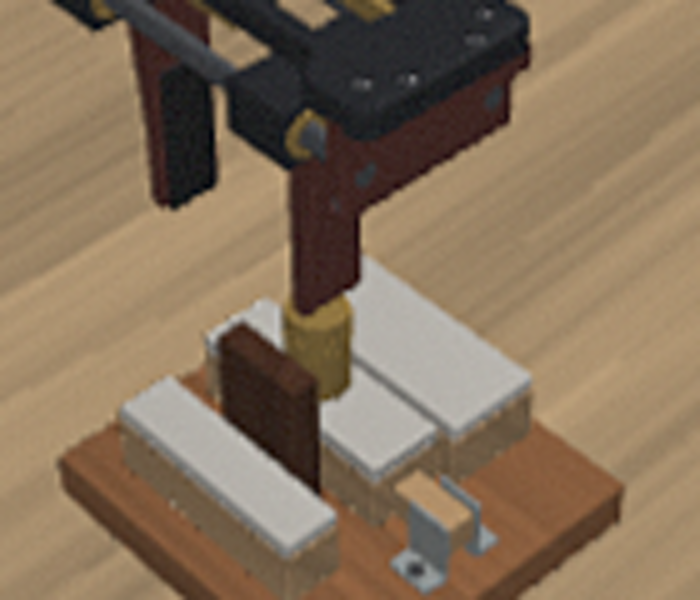

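The spacer stands upright on the gap floor at crop (270,400), top at z≈86, and the knob is still on the stem at (320,350). Next I'll close the fingers and press.

Call:
{"fn": "servo_tool", "kwargs": {
  "rows": [
    [0,0,0,0,0,-0.03,0],
    [0,0,0,0.12,0.008,-0.03,0],
    [0,0,0,0.12,0.008,-0.03,0],
    [0,0,0,0.12,0.008,0,0],
    [0,0,0,0.12,0.008,0.1,0],
    [0,0,0,0.12,0.008,0.15,0],
    [0,0,0,0.12,0.008,0.17,0],
    [0,0,0,0.12,0.008,0.17,0]
  ]
}}

```text
t: 17.7
ee_pos: [566.7, -0.9, 103.9]
orientation: [-2.264, -2.178, 0.001]
ft_force: [0.3, 0.7, 0.4]
width: 0.2
grasp_force: 0.0
```

```bash
python3 -c "
from h import *
togo(565.2,-0.7,86)"
```

```text
t 17.7 ee [566.7  -0.9 103.9] go turn [-0.0003  0.     -0.0006] shift [ 0.0008 -0.0075  0.0893]
```

Call:
{"fn": "servo_tool", "kwargs": {
  "rows": [
    [0,0,0,0,-0.007,0.03,0],
    [0,0,0,0,-0.007,0.045,0],
    [0,0,0,0,-0.007,0.055,0],
    [0,0,0,0,-0.007,0.065,0],
    [0,0,0,0,-0.007,0.075,0],
    [0,0,0,0,-0.007,0.085,0],
    [0,0,0,0,-0.007,0.09,0],
    [0,0,0,0,-0.007,0.09,0]
  ]
}}

```text
t: 18.7
ee_pos: [565.5, -0.7, 86.3]
orientation: [2.264, 2.178, 0.0]
ft_force: [-2.0, 0.5, 5.4]
width: 0.5
grasp_force: 3.2
```

Call:
{"fn": "servo_tool", "kwargs": {
  "rows": [
    [0,0,0,0,0,0.004,0],
    [0,0,0,0,0,0.007,0],
    [0,0,0,0,0,0.008,0],
    [0,0,0,0,0,0.008,0]
  ]
}}

```text
t: 19.2
ee_pos: [566.0, -0.7, 86.1]
orientation: [2.263, 2.178, 0.001]
ft_force: [-4.3, 0.1, 19.4]
width: 0.3
grasp_force: 9.5
```

Run:
```python
from h import *
p,d,c=grab("scene");W=pts(d,c);z=W[...,2];o=ctrl.get_obs();print(o["t"],o["ee_pos"],o["ft_force"])
for nm,y,x0,x1 in(("mid",-1.5,582,605),("slim",-44.7,530,600),("broad",41.5,530,600)):
    m=(W[...,0]>x0)&(W[...,0]<x1)&(abs(W[...,1]-y)<9)&(z>40)&(z<63);print(nm,m.sum(),np.nanmedian(z[m]))
m=(abs(W[...,0]-564.5)<22)&(abs(W[...,1]+24)<9)&(z>79)&(z<95);print("spacer top",m.sum(),np.nanpercentile(W[m],[5,50,95],axis=0).round(1).tolist())
```

```text
19.25 [565.97556086  -0.68841265  86.12186921] [-5.19510295  0.83607781 20.31413686]
mid 101 49.06475571564981
slim 322 49.15220873266736
broad 215 48.93291917802342
spacer top 163 [[548.6, -30.7, 80.3], [567.5, -25.8, 84.5], [584.2, -18.5, 86.3]]
```

The middle key is flush: 49.1 against 49.2 and 48.9 for its neighbours. The key is at its stop with 20 N on it, and the spacer hasn't moved. Handing in.

```bash
python3 -c "
from workcell import ctrl
print(ctrl.close_job())"
```

```text
the job is handed in; nothing more can be done
None
```

I handed the job in at about 19 s with the knob seated on the stem, the spacer standing on the floor of the wide gap, and the middle key held flush under about 20 N; no verdict came back.

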